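# Put the threading dies away in their slide-lid case

### The job

Put the loose full-size threading dies on the cardboard away in their wooden case: slide the lid forward until it is clear of the steel keeper rails, lift it off and lay it down flat in the middle of the green mat, then put each of those dies flat into an empty pocket, leaving the ones already stored in their pockets. When they are all in, put the lid back on the case and slide it fully home under the rails; leave the small die and the tap wrench where they are.

Things in the scene. Friction and masses are not known exactly. Their poses are not given: they have to be found in the camera images.
- case: open-topped wooden die case fixed to the bench, 230 (x) x 184 (y) mm; origin at the centre of its underside, -x its front, +x its back, z up. The lid slides on ledges 28 mm high: the front wall (x -115 to -107 mm) and a strip along each side (|y| 75.5 to 84 mm). Outside them, guide walls (inner faces at |y| = 84 mm, 8 mm thick) and a back wall (inner face at x = 107 mm) rise to 37 mm
- rail_left (a point): front inner lower corner of the left (+y) steel keeper rail of the case: x 45, y 73, z 37 mm in the case. The rail is a flat strip 3 mm thick over the rear 70 mm of the side (x 45 to 115 mm, y 73 to 92 mm), over the lid's edge; the lid has 3 mm of play up and down under it. The right (-y) rail is its mirror image
- lid_home (a point): point on the case where the lid's origin is when the lid is fully home (rear edge against the back wall): x -4, y 0, z 28 mm in the case; axes as the case's. From there the lid slides freely towards the case's -x (under 2 N) and can be lifted once it has gone 62 mm or more; slid up to 85 mm it still rests level on the ledges. Shut at the start, within a few mm
- lid: plywood slide lid 222 (x) x 162 (y) x 6 mm, about 0.2 kg; origin at the centre of its underside, z up. Brass bar pull upright across its middle: 12 mm thick (x), 56 mm long (y), standing 24 mm above the lid's top face (6 to 30 mm above the origin). It has 3 mm of play to either side between the guide walls, and goes in either end first
- mat: fixed green cutting mat, 260 (x) x 210 (y) x 3 mm, bare, to one side of the case (left or right); origin at the centre of its underside
- sheet: fixed sheet of cardboard, 310 (x) x 230 (y) x 2 mm, to the other side of the case, on which the loose dies lie; origin at the centre of its underside
- small_die: smaller round die 25 mm across and 9 mm thick lying among the others, belongs to another set: leave alone; origin at the centre of its underside
- tap_wrench: steel tap wrench, 180 mm long along its y, 13 mm high, lying on the sheet's far edge: leave alone; origin under its middle
- pocket1 (a point): centre of the floor of pocket 1 of the case (x -63, y -31.5, z 8 mm in the case): round, 44 mm across, 6 mm deep, mouth bevelled 2 mm, in the pocket board whose top face is at 14 mm
- pocket2 (a point): centre of the floor of pocket 2 of the case (x 0, y -31.5, z 8 mm in the case): round, 44 mm across, 6 mm deep, mouth bevelled 2 mm, in the pocket board whose top face is at 14 mm
- pocket3 (a point): centre of the floor of pocket 3 of the case (x 63, y -31.5, z 8 mm in the case): round, 44 mm across, 6 mm deep, mouth bevelled 2 mm, in the pocket board whose top face is at 14 mm
- pocket4 (a point): centre of the floor of pocket 4 of the case (x -63, y 31.5, z 8 mm in the case): round, 44 mm across, 6 mm deep, mouth bevelled 2 mm, in the pocket board whose top face is at 14 mm
- pocket5 (a point): centre of the floor of pocket 5 of the case (x 0, y 31.5, z 8 mm in the case): round, 44 mm across, 6 mm deep, mouth bevelled 2 mm, in the pocket board whose top face is at 14 mm
- pocket6 (a point): centre of the floor of pocket 6 of the case (x 63, y 31.5, z 8 mm in the case): round, 44 mm across, 6 mm deep, mouth bevelled 2 mm, in the pocket board whose top face is at 14 mm
- die1: steel round threading die, disc 38 mm across and 14 mm thick, 90 g, dark holes through it; origin at the centre of its underside; if present, it starts in a pocket of the case, standing 8 mm above the pocket board; None if absent
- die2: steel round threading die, disc 38 mm across and 14 mm thick, 90 g, dark holes through it; origin at the centre of its underside; if present, it starts in a pocket of the case, standing 8 mm above the pocket board; None if absent
- die3: steel round threading die, disc 38 mm across and 14 mm thick, 90 g, dark holes through it; origin at the centre of its underside; if present, it starts in a pocket of the case, standing 8 mm above the pocket board; None if absent
- die4: steel round threading die, disc 38 mm across and 14 mm thick, 90 g, dark holes through it; origin at the centre of its underside; if present, it starts in a pocket of the case, standing 8 mm above the pocket board; None if absent
- die5: steel round threading die, disc 38 mm across and 14 mm thick, 90 g, dark holes through it; origin at the centre of its underside; if present, it starts in a pocket of the case, standing 8 mm above the pocket board; None if absent
- die6: steel round threading die, disc 38 mm across and 14 mm thick, 90 g, dark holes through it; origin at the centre of its underside; if present, it starts in a pocket of the case, standing 8 mm above the pocket board; None if absent
- die7: steel round threading die, disc 38 mm across and 14 mm thick, 90 g, dark holes through it; origin at the centre of its underside; if present, it starts loose, flat on the cardboard sheet; None if absent
- die8: steel round threading die, disc 38 mm across and 14 mm thick, 90 g, dark holes through it; origin at the centre of its underside; if present, it starts loose, flat on the cardboard sheet; None if absent
- die9: steel round threading die, disc 38 mm across and 14 mm thick, 90 g, dark holes through it; origin at the centre of its underside; if present, it starts loose, flat on the cardboard sheet; None if absent
- die10: steel round threading die, disc 38 mm across and 14 mm thick, 90 g, dark holes through it; origin at the centre of its underside; if present, it starts loose, flat on the cardboard sheet; None if absent
There are look-alikes about, which are no part of the job. Leave any pink or yellow look-alike of the die10 alone.

How it is judged:
On the way, in this order (a step that is already met when the one before it is completed fails the run):
1. the lid is slid forward clear of the keeper rails, still lying on the case (x of lid in the frame of lid_home between -0.13 and -0.058 m and z of lid in the frame of lid_home below 0.014 m).
2. the lid lies flat on the green mat, let go (horizontal distance between lid and mat below 0.06 m and height (world z) of lid below 0.012 m and angle between lid's own z axis and vertical below 0.06 rad and contact force between the fingers and lid below 0.3 N), for 0.2 s.
3. with the lid off, every die present lies flat in a pocket ((distance between die1 and pocket1 below 0.0045 m or distance between die1 and pocket2 below 0.0045 m or distance between die1 and pocket3 below 0.0045 m or distance between die1 and pocket4 below 0.0045 m or distance between die1 and pocket5 below 0.0045 m or distance between die1 and pocket6 below 0.0045 m) and angle between each of die1, die2, die3, die4, die5, die6, die7, die8, die9, die10's own z axis and vertical below 0.12 rad and (distance between die2 and pocket1 below 0.0045 m or distance between die2 and pocket2 below 0.0045 m or distance between die2 and pocket3 below 0.0045 m or distance between die2 and pocket4 below 0.0045 m or distance between die2 and pocket5 below 0.0045 m or distance between die2 and pocket6 below 0.0045 m) and (distance between die3 and pocket1 below 0.0045 m or distance between die3 and pocket2 below 0.0045 m or distance between die3 and pocket3 below 0.0045 m or distance between die3 and pocket4 below 0.0045 m or distance between die3 and pocket5 below 0.0045 m or distance between die3 and pocket6 below 0.0045 m) and (distance between die4 and pocket1 below 0.0045 m or distance between die4 and pocket2 below 0.0045 m or distance between die4 and pocket3 below 0.0045 m or distance between die4 and pocket4 below 0.0045 m or distance between die4 and pocket5 below 0.0045 m or distance between die4 and pocket6 below 0.0045 m) and (distance between die5 and pocket1 below 0.0045 m or distance between die5 and pocket2 below 0.0045 m or distance between die5 and pocket3 below 0.0045 m or distance between die5 and pocket4 below 0.0045 m or distance between die5 and pocket5 below 0.0045 m or distance between die5 and pocket6 below 0.0045 m) and (distance between die6 and pocket1 below 0.0045 m or distance between die6 and pocket2 below 0.0045 m or distance between die6 and pocket3 below 0.0045 m or distance between die6 and pocket4 below 0.0045 m or distance between die6 and pocket5 below 0.0045 m or distance between die6 and pocket6 below 0.0045 m) and (distance between die7 and pocket1 below 0.0045 m or distance between die7 and pocket2 below 0.0045 m or distance between die7 and pocket3 below 0.0045 m or distance between die7 and pocket4 below 0.0045 m or distance between die7 and pocket5 below 0.0045 m or distance between die7 and pocket6 below 0.0045 m) and (distance between die8 and pocket1 below 0.0045 m or distance between die8 and pocket2 below 0.0045 m or distance between die8 and pocket3 below 0.0045 m or distance between die8 and pocket4 below 0.0045 m or distance between die8 and pocket5 below 0.0045 m or distance between die8 and pocket6 below 0.0045 m) and (distance between die9 and pocket1 below 0.0045 m or distance between die9 and pocket2 below 0.0045 m or distance between die9 and pocket3 below 0.0045 m or distance between die9 and pocket4 below 0.0045 m or distance between die9 and pocket5 below 0.0045 m or distance between die9 and pocket6 below 0.0045 m) and (distance between die10 and pocket1 below 0.0045 m or distance between die10 and pocket2 below 0.0045 m or distance between die10 and pocket3 below 0.0045 m or distance between die10 and pocket4 below 0.0045 m or distance between die10 and pocket5 below 0.0045 m or distance between die10 and pocket6 below 0.0045 m) and horizontal distance between lid and lid_home above 0.1 m), for 0.2 s.
At the end, for the whole second after the job is handed in: every die present lies flat in a pocket of its own (its origin within 4.5 mm of the pocket's), and the lid is shut under the keeper rails, let go and at rest: within 6 mm of fully home, level ((distance between die1 and pocket1 below 0.0045 m or distance between die1 and pocket2 below 0.0045 m or distance between die1 and pocket3 below 0.0045 m or distance between die1 and pocket4 below 0.0045 m or distance between die1 and pocket5 below 0.0045 m or distance between die1 and pocket6 below 0.0045 m) and angle between each of die1, die2, die3, die4, die5, die6, die7, die8, die9, die10's own z axis and vertical below 0.12 rad and (distance between die2 and pocket1 below 0.0045 m or distance between die2 and pocket2 below 0.0045 m or distance between die2 and pocket3 below 0.0045 m or distance between die2 and pocket4 below 0.0045 m or distance between die2 and pocket5 below 0.0045 m or distance between die2 and pocket6 below 0.0045 m) and (distance between die3 and pocket1 below 0.0045 m or distance between die3 and pocket2 below 0.0045 m or distance between die3 and pocket3 below 0.0045 m or distance between die3 and pocket4 below 0.0045 m or distance between die3 and pocket5 below 0.0045 m or distance between die3 and pocket6 below 0.0045 m) and (distance between die4 and pocket1 below 0.0045 m or distance between die4 and pocket2 below 0.0045 m or distance between die4 and pocket3 below 0.0045 m or distance between die4 and pocket4 below 0.0045 m or distance between die4 and pocket5 below 0.0045 m or distance between die4 and pocket6 below 0.0045 m) and (distance between die5 and pocket1 below 0.0045 m or distance between die5 and pocket2 below 0.0045 m or distance between die5 and pocket3 below 0.0045 m or distance between die5 and pocket4 below 0.0045 m or distance between die5 and pocket5 below 0.0045 m or distance between die5 and pocket6 below 0.0045 m) and (distance between die6 and pocket1 below 0.0045 m or distance between die6 and pocket2 below 0.0045 m or distance between die6 and pocket3 below 0.0045 m or distance between die6 and pocket4 below 0.0045 m or distance between die6 and pocket5 below 0.0045 m or distance between die6 and pocket6 below 0.0045 m) and (distance between die7 and pocket1 below 0.0045 m or distance between die7 and pocket2 below 0.0045 m or distance between die7 and pocket3 below 0.0045 m or distance between die7 and pocket4 below 0.0045 m or distance between die7 and pocket5 below 0.0045 m or distance between die7 and pocket6 below 0.0045 m) and (distance between die8 and pocket1 below 0.0045 m or distance between die8 and pocket2 below 0.0045 m or distance between die8 and pocket3 below 0.0045 m or distance between die8 and pocket4 below 0.0045 m or distance between die8 and pocket5 below 0.0045 m or distance between die8 and pocket6 below 0.0045 m) and (distance between die9 and pocket1 below 0.0045 m or distance between die9 and pocket2 below 0.0045 m or distance between die9 and pocket3 below 0.0045 m or distance between die9 and pocket4 below 0.0045 m or distance between die9 and pocket5 below 0.0045 m or distance between die9 and pocket6 below 0.0045 m) and (distance between die10 and pocket1 below 0.0045 m or distance between die10 and pocket2 below 0.0045 m or distance between die10 and pocket3 below 0.0045 m or distance between die10 and pocket4 below 0.0045 m or distance between die10 and pocket5 below 0.0045 m or distance between die10 and pocket6 below 0.0045 m) and x of lid in the frame of lid_home between -0.006 and 0.005 m and y of lid in the frame of lid_home between -0.006 and 0.006 m and z of lid in the frame of lid_home between -0.003 and 0.0035 m and angle between lid's own z axis and vertical below 0.05 rad and linear speed of lid below 0.02 m/s); the robot touches nothing.
It fails at once if the small die or the tap wrench is moved more than 30 mm (distance of any of small_die, tap_wrench from where it was at the start of the episode above 0.03 m).
Of die1, die2, die3, die4, die5, die6 only 1 to 2 are there at a start; the rules pass over those that are not, and their reading is None.
Of die7, die8, die9, die10 only 3 to 4 are there at a start; the rules pass over those that are not, and their reading is None.
At some moment in a run one of die7, die8, die9, die10 may be knocked a few centimetres aside while the robot is not near it.
Once in a run the grip may slacken for a moment while it holds something.
It also fails if it takes over 210 s, if anything falls off the work surface, if the arm or the gripper's body presses on something with over 40 N, if the wrist force passes 120 N, or if a joint passes its speed limit or range.

### The arm

A 7-joint arm with a two-finger parallel gripper is mounted at the origin on the work surface. World frame = base frame: x ahead of the robot, y to its left, z up, the work surface at z = 0. Lengths are in m, angles in rad, forces in N, time in s.
With the tool pointing down it reaches from about 0.4 to 0.85 m from the base axis. Payload 10.4 kg.
Tool frame: the origin (TCP) lies where the fingers leave the gripper's body, on its centre line; the fingertips stand 73 mm ahead of it and the grasp point (between the pads) lies 54 mm ahead of it; z points along the fingers, y is the line along which they close (so a half turn about z gives the same grasp; the last joint's range is limited). The gripper opens to 85 mm and grips with 20 to 120 N. Pads are 22 mm wide; open, the fingers measure 114 mm over their backs; the gripper's body (76 mm by 85 mm) begins 54 mm behind the grasp point. The pads swing forward as they close: fully open they stand 13 mm farther back than shut.
Start: joints at [1.296, 0.332, -0.065, 1.46, 0.022, 1.35, -0.088], TCP at [0.156, -0.605, 0.304] pointing down, gripper open.
Joint ranges: [-2.6, 2.6], [-0.5, 2.12], [-1.47, 1.34], [0.16, 2.42], [-1.27, 4.41], [0.06, 2.06], [-2.6, 2.6]. Speed limits (rad/s): [2.22, 2.22, 2.79, 2.79, 3.14, 3.14, 3.14].

### API

Orientations are given as a unit quaternion [x, y, z, w].
In Python, from workcell import manip, camera gives the robot as it stands. The module is installed in compiled form; this text tells all that it offers.
- The arm moves only by the shell command python3 -m creep 'ROWS' [OPENING] [FORCE]. ROWS is JSON, a list of rows, each a list of 2 entries, a list of its own where there are three numbers: the shift along the tool's x, y, z in mm, then the turn about the tool's z in rad. In form: [[[tx, ty, tz], twist], ...]. A call has 1 to 5 rows; each row is the pose to reach, as a shift and turn from the pose commanded when the call began, along the tool's axes at that moment; what a row does not reach only later rows make up. A row lasts 1/12 s, in which the tool goes at most 41.7 mm and 7.16 degrees, less where a joint would pass 70% of its speed; a pose out of reach is approached as far as the arm can. A call with a gripper value outside its range is refused whole. OPENING is the opening, from 0 (shut) to 1 (fully open), set as the call begins (- or left out, the last holds). The fingers move at their own pace and stop on an object; FORCE is the grip in N (left out, the last holds). Time passes only in rows, so rows that repeat a pose let the fingers close. It gives the time, the measured TCP pose, the force, the opening and the grip force at its end, in the units of the state.
- manip.get_obs(): the state, without advancing time (a new reading comes with each control period).
- camera(name): name is "scene" or "top"; returns a dict with "pixels" (420x560x3 uint8, red, green, blue), "z_map" (420x560 float32, m along the optical axis (not along the pixel's ray), 0 where there is no reading), "fx", "fy", "cx", "cy" (pixels), "extrinsics" (4x4, takes a point from world to camera coordinates). Camera axes: x right, y down, z forward; pixel columns grow to the right and rows downward; lengths in m; the calibration is good to about 2 mm. A picture is of the moment at which its call begins.
- manip.hand_in(): hands the job in; it is judged then, once.
The state is a dict: "clock": time; "joint_pos": joint angles; "joint_velocities": joint speeds; "tau": joint torques, N m; "position": TCP position; "ee_rot": TCP orientation; "ft_force": force on the tool from outside, world axes, zero at the start; "torque": the same for the moment, N m; "grip_width": opening from 0.0 (shut) to 1.0 (fully open); "grasp_force": force on a finger pad.
Only numpy, scipy, OpenCV 4.12 (cv2) and the standard library are available. Lean on these libraries where they do the work, as an engineer would, in place of code of your own. Each camera call takes 0.05 s, during which the arm holds its last target. There are 200 camera calls.

## Working session

There is one attempt and no reset: what is moved stays moved. The work goes in short steps, Python scripts to look and compute and a shell command to move; the robot and the scene stay as the last step left them, time stands still between calls to the robot, and variables do not carry over. Pictures are saved under pics/ and viewed, at most 14 in all, crops included, and the job is handed in when it is done.

```bash
mkdir -p pics; cat > h.py <<'E'
import numpy as np, cv2
from workcell import manip, camera
def pts(c):
    z=c["z_map"]; v,u=np.mgrid[:z.shape[0],:z.shape[1]]
    p=np.stack([(u-c["cx"])/c["fx"]*z,(v-c["cy"])/c["fy"]*z,z],-1)
    E=np.array(c["extrinsics"]); return (p-E[:3,3])@E[:3,:3]
def ray(c,u,v,h):
    E=np.array(c["extrinsics"]); R=E[:3,:3]; o=-R.T@E[:3,3]
    d=R.T@np.array([(u-c["cx"])/c["fx"],(v-c["cy"])/c["fy"],1]); return o+d*(h-o[2])/d[2]
def save(c,n): cv2.imwrite("pics/"+n,c["pixels"][:,:,::-1])
E
python3 - <<'E'
from h import *
o=manip.get_obs(); print({k:np.round(v,3) for k,v in o.items()})
for n in("top","scene"):
    c=camera(n); save(c,n+"0.png"); print(n,c["fx"],c["cx"],c["cy"],np.round(c["extrinsics"],3).tolist())
E
```

```text
{'clock': np.float64(0.0), 'joint_pos': array([ 1.296,  0.333, -0.065,  1.461,  0.022,  1.35 , -0.088]), 'joint_velocities': array([-0.001, -0.001,  0.001,  0.   ,  0.001, -0.   , -0.001]), 'tau': array([-0.0000e+00, -6.2545e+01,  4.9000e-02, -3.9161e+01,  1.6000e-02,
        1.0000e-02,  0.0000e+00]), 'position': array([ 0.156, -0.605,  0.303]), 'ee_rot': array([ 0.992,  0.126, -0.   , -0.001]), 'ft_force': array([-0.054, -0.102,  0.268]), 'torque': array([ 0.012, -0.045,  0.026]), 'grasp_force': np.float64(0.0), 'grip_width': np.float64(1.001)}
top 544.2361590931956 275.7361571275285 210.63239634720463 [[0.024, -0.999, 0.021, 0.045], [-0.983, -0.028, -0.184, 0.58], [0.184, -0.016, -0.983, 1.477], [0.0, 0.0, 0.0, 1.0]]
scene 447.8666060749468 279.8541900488094 213.5332738682118 [[-0.49, 0.872, -0.011, 0.234], [0.728, 0.402, -0.556, -0.423], [-0.48, -0.28, -0.831, 1.396], [0.0, 0.0, 0.0, 1.0]]
```

View pics/top0.png

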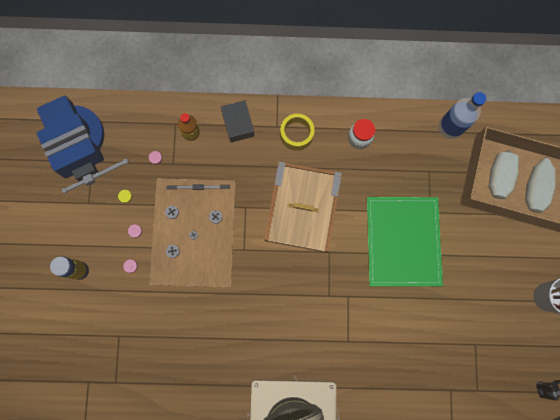

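View pics/scene0.png

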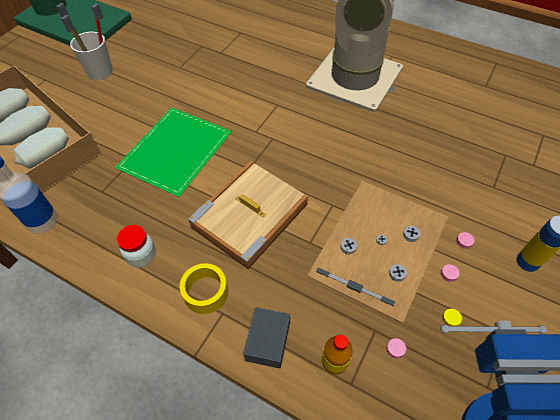

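The top view shows the case at (303,207), with the rails towards +x and the brass pull at (303,207). The mat is on the right at (404,241). The three loose full-size dies are at (172,212), (215,216) and (172,251), and the small die at (193,235). Pink and yellow look-alikes lie off the sheet at (155,157), (134,231), (130,266) and (124,196).

```bash
cat >> h.py <<'E'
def toworld(c,uv,h): return np.array([ray(c,u,v,h)[:2] for u,v in np.asarray(uv,float).reshape(-1,2)])
def rect(xy):
    r=cv2.minAreaRect((np.asarray(xy)*1000).astype(np.float32)); return [np.round(t,1) for t in r]
def dies(c,box):  # grey round blobs in pixel box; on sheet top z .016
    u0,v0,u1,v1=box; P=c["pixels"][v0:v1,u0:u1].astype(int); 
    m=((P.max(2)-P.min(2))<28)&(P.max(2)>0)
    m=cv2.morphologyEx(m.astype(np.uint8),cv2.MORPH_CLOSE,np.ones((5,5)))
    cs,_=cv2.findContours(m,cv2.RETR_EXTERNAL,cv2.CHAIN_APPROX_NONE)
    out=[]
    for k in cs:
        if cv2.contourArea(k)>25:
            (a,b),r=cv2.minEnclosingCircle(k); M=cv2.moments(k)
            out.append((M['m10']/M['m00']+u0,M['m01']/M['m00']+v0,r,cv2.contourArea(k)))
    return out
E
python3 - <<'E'
from h import *
for n,box in(("top",(150,178,236,288)),("scene",(335,215,435,290))):
    c=camera(n); W=pts(c); hsv=cv2.cvtColor(c["pixels"],cv2.COLOR_RGB2HSV)
    print(n)
    g=cv2.inRange(hsv,(50,120,50),(75,255,255)); 
    k=max(cv2.findContours(g,0,1)[0],key=cv2.contourArea); print("mat",rect(toworld(c,k,.003)))
    near=(W[...,0]>.3)&(W[...,0]<.8)&(W[...,1]>-.15)&(W[...,1]<.2)
    for lo,hi in((.025,.032),(.0305,.035),(.0355,.039),(.039,.044),(.058,.064)):
        m=near&(W[...,2]>lo)&(W[...,2]<hi); p=W[m]; print(lo,len(p),rect(p[:,:2]) if len(p)>3 else "", np.round(np.median(p,0),4) if len(p) else '')
    w=near&(W[...,2]>.02)&(W[...,2]<.05); print("box",rect(W[w][:,:2]))
    gr=near&(hsv[...,1]<50)&(W[...,2]>.03)&(W[...,2]<.05)
    nn,l,st,ce=cv2.connectedComponentsWithStats(gr.astype(np.uint8))
    for i in range(1,nn):
        if st[i,4]>40: print("rail",st[i],rect(W[l==i][:,:2]),np.median(W[l==i][:,2]))
    for d in dies(c,box): print("die",np.round(d,1),np.round(ray(c,d[0],d[1],.016),4))
    print(np.bincount(hsv[235:250,270:300,0].ravel()).argmax())
    top=near&(W[...,2]>.05); print("handle",rect(W[top][:,:2]),np.median(W[top],0))
c=camera("top");cv2.imwrite("pics/crop1.png",cv2.resize(c["pixels"][175:292,145:345,::-1],None,fx=4,fy=4,interpolation=cv2.INTER_CUBIC))
E
```

```text
top
mat [array([ 511.5, -313.4]), array([256.4, 209.2]), np.float64(1.5)]
0.025 1432 [array([636. ,  44.3]), array([303.4, 315.5]), np.float64(87.7)] [ 0.5924 -0.0143  0.0302]
0.0305 2204 [array([645.6,  51.7]), array([333.3, 304.5]), np.float64(81.4)] [ 0.5907 -0.0177  0.033 ]
0.0355 1274 [array([636.2,  38.6]), array([321.9, 324.7]), np.float64(89.4)] [ 0.5994 -0.0199  0.0369]
0.039 543 [array([640.5,  41. ]), array([322.3, 317. ]), np.float64(87.2)] [ 0.649  -0.0059  0.0407]
0.058 34 [array([593.7, -14.8]), array([49.9, 11.6]), np.float64(79.9)] [ 0.5932 -0.009   0.0593]
box [array([635.9,  37.9]), array([321.4, 327.2]), np.float64(89.8)]
rail [274 162  11  24 146] [array([690.8,  52.2]), array([18.9, 71.1]), np.float64(81.0)] 0.04008377796679571
rail [331 172  10  24 147] [array([ 666.2, -111.1]), array([18.8, 70.2]), np.float64(81.0)] 0.03923483789284997
die [172.2 250.9   6.8 126.5] [0.4616 0.3495 0.016 ]
die [193.2 234.7   4.4  48.5] [0.5093 0.2928 0.016 ]
die [215.1 216.4   6.7 122. ] [0.564  0.2328 0.016 ]
die [171.6 211.9   6.7 123. ] [0.5737 0.3581 0.016 ]
die [198.4 186.7
[... 694 characters left out ...]
81.1)] [ 0.5956 -0.0175  0.0606]
box [array([635.6,  32.4]), array([328.3, 318.1]), np.float64(0.1)]
rail [188 200  26  23 196] [array([ 664.6, -111.9]), array([21.3, 72.6]), np.float64(81.4)] 0.04246633851343265
rail [241 236  26  26 226] [array([691.6,  50.5]), array([20.2, 70.1]), np.float64(81.0)] 0.04231421406286835
die [350.7 284.   16.3 135.5] [0.6536 0.2781 0.016 ]
die [397.5 272.3   8.6 202. ] [0.5765 0.3582 0.016 ]
die [348.4 245.5   8.2 187. ] [0.5667 0.2331 0.016 ]
die [381.1 239.5   5.2  66. ] [0.5146 0.2936 0.016 ]
die [411.3 233.3   8.2 182. ] [0.4642 0.3496 0.016 ]
17
handle [array([692.9,  76.5]), array([246.8, 213.8]), np.float64(89.9)] [ 0.77525886 -0.00694027  0.05336921]
```

View pics/crop1.png

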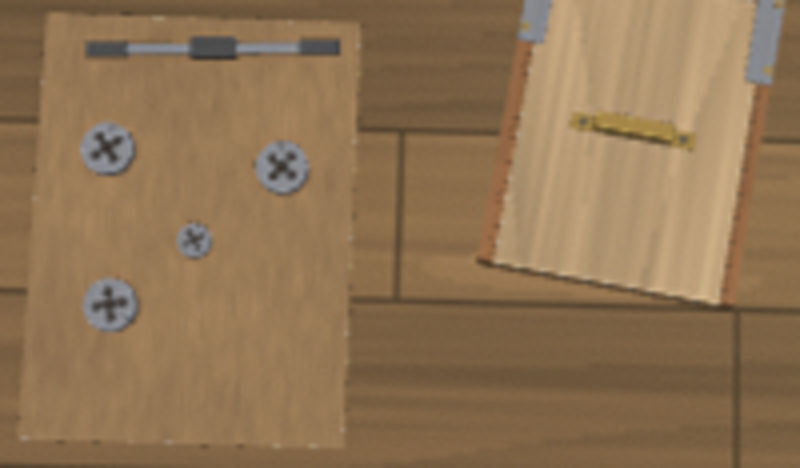

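The crop shows three full-size grey dies at crop (108,150), (282,167) and (110,305), with four dark holes each. They are the loose ones, because they are 38 mm across and grey. The small one at (193,240) stays. The pull is at (632,130).

```bash
cat > plan.py <<'E'
# plan.py x y z(mm) yawdeg(of tool y, mod 180): prints shift in tool axes, twist
import sys
from h import *
from scipy.spatial.transform import Rotation as R
o=manip.get_obs(); r=R.from_quat(o["ee_rot"]).as_matrix()
a=[float(v) for v in sys.argv[1:]]
s=r.T@(np.array(a[:3])-np.array(o["position"])*1000)
y=np.degrees(np.arctan2(r[1,1],r[0,1])); d=(a[3]-y+90)%180-90
print("t",round(float(o["clock"]),2),"pos",np.round(np.array(o["position"])*1000,1),"yaw",round(y,1),"tilt",round(r[2,2],4),"| shift",np.round(s,1),"twist",round(-np.radians(d),3),"len",round(np.linalg.norm(s)),"w",round(float(o["grip_width"]),3),"gf",round(float(o["grasp_force"]),1),"F",np.round(o["ft_force"],1),"j7",round(float(o["joint_pos"][6]),2))
E
python3 plan.py 595 -17 200 -9
```

```text
t 0.25 pos [ 155.7 -605.2  303.6] yaw -75.6 tilt -1.0 | shift [ 572.  -460.1  103.8] twist -1.162 len 741 w 1.0 gf 0.0 F [ 0.1 -0.1 -0.4] j7 -0.09
```

```bash
python3 -m creep '[[[31,-25,4],-0.08],[[62,-50,8],-0.16],[[93,-75,12],-0.24],[[124,-100,16],-0.32],[[154,-124,20],-0.4]]' 1; python3 plan.py 595 -17 200 -9
```

```text
clock: 0.67
position: [0.2749, -0.445, 0.2838]
ee_rot: [0.947, 0.322, -0.0, 0.0]
ft_force: [1.4, 0.2, -0.3]
grip_width: 1.005
grasp_force: 0.0
t 0.67 pos [ 274.9 -445.   283.8] yaw -52.4 tilt -1.0 | shift [ 514.7 -143.9   83.6] twist -0.758 len 541 w 1.005 gf 0.0 F [ 1.4  0.2 -0.3] j7 -0.01
```

Good tracking. Next I'll chain moves, computing the plan between calls.

```bash
python3 -m creep '[[[38,-11,6],-0.08],[[76,-22,12],-0.16],[[114,-33,18],-0.24],[[152,-43,24],-0.32],[[190,-53,30],-0.4]]' >/dev/null; python3 plan.py 595 -17 200 -9
```

```text
t 1.08 pos [ 393.6 -287.7  253.9] yaw -29.5 tilt -1.0 | shift [334.8  41.8  53.7] twist -0.358 len 342 w 0.999 gf 0.0 F [ 1.  -0.4 -0.9] j7 -0.01
```

```bash
python3 -m creep '[[[38,5,6],-0.07],[[76,10,12],-0.14],[[114,15,18],-0.21],[[152,19,24],-0.28],[[190,24,30],-0.36]]' >/dev/null; python3 plan.py 595 -17 200 -9
```

```text
t 1.5 pos [ 508.7 -134.8  223.8] yaw -8.9 tilt -1.0 | shift [129.8  66.9  23.8] twist 0.001 len 148 w 1.001 gf 0.0 F [1.7 0.2 0.2] j7 -0.09
```

```bash
python3 -m creep '[[[32,17,6],0],[[64,33,12],0],[[97,50,18],0],[[130,67,24],0],[[130,67,24],0]]' >/dev/null; python3 plan.py 595 -17 110 -9
```

```text
t 1.92 pos [596.5 -10.8 198.7] yaw -8.6 tilt -1.0 | shift [-6.8 -0.5 88.7] twist 0.006 len 89 w 1.001 gf 0.0 F [-0.4  1.3 -0.2] j7 -0.4
```

```bash
python3 -m creep '[[[0,0,0],0],[[0,0,0],0],[[0,0,0],0]]' >/dev/null; python3 plan.py 595 -17 110 -9
```

```text
t 2.17 pos [594.4 -20.  200. ] yaw -9.2 tilt -1.0 | shift [ 3.2  0.1 90. ] twist -0.004 len 90 w 1.001 gf 0.0 F [ 0.6 -0.2  0.7] j7 -0.39
```

```bash
python3 -m creep '[[[0,0,20],0],[[0,0,40],0],[[0,0,60],0],[[1,0,75],0],[[1,0,80],0]]' 1 60 >/dev/null; python3 -m creep '[[[0,0,4],0],[[0,0,9],0],[[0,0,9],0]]' ; python3 plan.py 595 -17 110 -9
```

```text
clock: 2.83
position: [0.5949, -0.0182, 0.111]
ee_rot: [0.761, 0.648, 0.0, 0.0]
ft_force: [-1.0, 0.5, -0.1]
grip_width: 0.998
grasp_force: 0.0
t 2.83 pos [594.9 -18.2 111. ] yaw -9.2 tilt -1.0 | shift [ 1.2 -0.1  1. ] twist -0.003 len 2 w 0.998 gf 0.0 F [-1.   0.5 -0.1] j7 -0.45
```

```bash
python3 -m creep '[[[0,0,1],0],[[0,0,1],0],[[0,0,1],0],[[0,0,1],0],[[0,0,1],0]]' 0 60 ;python3 -m creep '[[[0,0,0],0],[[0,0,0],0],[[0,0,0],0],[[0,0,0],0],[[0,0,0],0]]' ; python3 plan.py 595 -17 110 -9
```

```text
clock: 3.25
position: [0.595, -0.0176, 0.1102]
ee_rot: [0.761, 0.649, 0.0, 0.0]
ft_force: [0.1, 0.0, -0.2]
grip_width: 0.299
grasp_force: 0.0
clock: 3.67
position: [0.5951, -0.0177, 0.1102]
ee_rot: [0.761, 0.649, 0.0, 0.0]
ft_force: [-1.3, -0.5, 4.9]
grip_width: 0.127
grasp_force: 60.5
t 3.67 pos [595.1 -17.7 110.2] yaw -9.1 tilt -1.0 | shift [ 0.6 -0.2  0.2] twist -0.002 len 1 w 0.127 gf 60.5 F [-1.3 -0.5  4.9] j7 -0.45
```

```bash
python3 -m creep '[[[0,-8,-1],0],[[0,-18,-1],0],[[0,-28,-1],0],[[0,-38,-1],0],[[0,-46,-1],0]]' ;python3 -m creep '[[[0,-10,0],0],[[0,-19,0],0],[[0,-26,0],0],[[0,-29,0],0],[[0,-29,0],0]]' ; python3 plan.py 520 -5 110 -9
python3 - <<'E'
from h import *
save(camera("top"),"t1.png"); save(camera("scene"),"s1.png")
E
```

```text
clock: 4.08
position: [0.5479, -0.0102, 0.1104]
ee_rot: [0.761, 0.649, -0.001, -0.0]
ft_force: [-0.1, 0.2, -1.6]
grip_width: 0.124
grasp_force: 59.7
clock: 4.5
position: [0.5202, -0.0057, 0.1109]
ee_rot: [0.761, 0.649, -0.0, 0.0]
ft_force: [-0.4, -0.9, -1.7]
grip_width: 0.127
grasp_force: 59.7
t 4.5 pos [520.2  -5.7 110.9] yaw -9.1 tilt -1.0 | shift [ 0.7 -0.3  0.9] twist -0.002 len 1 w 0.127 gf 59.7 F [-0.4 -0.9 -1.7] j7 -0.45
```

View pics/s1.png

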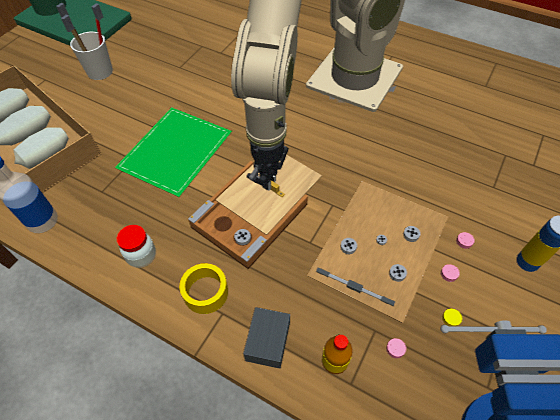

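The lid has been drawn forward about 75 mm. A stored die shows at (242,237) and an empty pocket at (223,223). Next I'll lift the lid.

```bash
python3 -m creep '[[[0,0,-8],0],[[0,0,-20],0],[[0,0,-34],0],[[0,0,-44],0],[[0,0,-50],0]]' ; python3 plan.py 511 -315 160 1.4
```

```text
clock: 5.02
position: [0.5217, -0.0057, 0.1631]
ee_rot: [0.761, 0.649, 0.001, 0.001]
ft_force: [0.5, -0.1, -1.8]
grip_width: 0.124
grasp_force: 59.7
t 5.02 pos [521.7  -5.7 163.1] yaw -9.1 tilt -1.0 | shift [-307.1   38.4    3.1] twist -0.183 len 310 w 0.124 gf 59.7 F [ 0.5 -0.1 -1.8] j7 -0.4
```

```bash
python3 -m creep '[[[-20,2,0],-0.02],[[-50,6,0],-0.06],[[-85,11,0],-0.1],[[-120,15,0],-0.14],[[-155,20,0],-0.18]]' >/dev/null; python3 plan.py 511 -315 150 1.4
```

```text
t 5.43 pos [ 515.8 -163.6  161.5] yaw 1.3 tilt -1.0 | shift [-151.2   -8.3   11.5] twist -0.001 len 152 w 0.127 gf 59.7 F [ 0.6  0.3 -2.3] j7 0.08
```

```bash
python3 -m creep '[[[-35,-2,0],0],[[-70,-4,2],0],[[-105,-6,5],0],[[-135,-7,8],0],[[-150,-8,12],0]]' >/dev/null; python3 -m creep '[[[0,0,0],0],[[0,0,0],0]]'>/dev/null; python3 plan.py 511 -315 86 1.4
```

```text
t 6.02 pos [ 510.9 -312.3  148.7] yaw 1.1 tilt -1.0 | shift [-2.7  0.  62.7] twist -0.005 len 63 w 0.123 gf 59.6 F [ 0.4  0.6 -1.1] j7 0.31
```

```bash
python3 -m creep '[[[-2,0,15],0],[[-2,0,30],0],[[-2,0,44],0],[[-2,0,54],0],[[-2,0,58],0]]' >/dev/null; python3 -m creep '[[[0,0,2],0],[[0,0,4],0],[[0,0,4],0],[[0,0,4],0]]'; python3 plan.py 511 -315 86 1.4
```

```text
clock: 6.77
position: [0.5115, -0.3142, 0.0875]
ee_rot: [0.7, 0.715, 0.0, 0.0]
ft_force: [0.1, 0.3, -2.6]
grip_width: 0.124
grasp_force: 59.7
t 6.77 pos [ 511.5 -314.2   87.5] yaw 1.2 tilt -1.0 | shift [-0.8 -0.5  1.5] twist -0.003 len 2 w 0.124 gf 59.7 F [ 0.1  0.3 -2.6] j7 0.28
```

```bash
python3 -m creep '[[[0,0,1],0],[[0,0,2],0],[[0,0,3],0],[[0,0,3],0]]'; python3 plan.py 511 -315 86 1.4
```

```text
clock: 7.1
position: [0.5115, -0.3143, 0.0852]
ee_rot: [0.7, 0.714, -0.0, 0.0]
ft_force: [-4.3, 1.9, 10.6]
grip_width: 0.127
grasp_force: 61.4
t 7.1 pos [ 511.5 -314.3   85.2] yaw 1.2 tilt -1.0 | shift [-0.7 -0.5 -0.8] twist -0.004 len 1 w 0.127 gf 61.4 F [-4.3  1.9 10.6] j7 0.28
```

```bash
python3 -m creep '[[[0,0,0],0],[[0,0,0],0],[[0,0,0],0],[[0,0,0],0],[[0,0,0],0]]' 1 60; python3 -m creep '[[[0,0,-15],0],[[0,0,-40],0],[[0,0,-75],0],[[0,0,-110],0],[[0,0,-120],0]]'  >/dev/null; python3 plan.py 462.9 349.5 150 40
```

```text
clock: 7.52
position: [0.5112, -0.3141, 0.0839]
ee_rot: [0.7, 0.714, 0.0, 0.0]
ft_force: [0.1, 1.3, 0.0]
grip_width: 0.827
grasp_force: 0.0
t 7.93 pos [ 513.  -314.7  209.5] yaw 1.2 tilt -1.0 | shift [665.3 -36.4  56.8] twist -0.677 len 669 w 0.997 gf 0.0 F [ 1.4 -0.2  0.8] j7 0.34
```

```bash
cat >> h.py <<'E'
Rc=np.array([[.9877,.1564],[-.1564,.9877]]); C0=np.array([.5993,-.0176])
def case(x,y): return C0+Rc@(np.array([x,y])/1000)
E
cat > look.py <<'E'
import sys
from h import *
cs={}
for n,box in(("top",(150,195,240,288)),("scene",(335,190,450,300))):
    c=camera(n); cs[n]=c
    for d in dies(c,box): print(n,np.round(d,1),np.round(ray(c,d[0],d[1],.016)*1000,1))
E
python3 look.py; python3 - <<'E'
from h import *
a=camera("top");b=camera("scene")
for c,n in((a,"top"),(b,"scene")):
    for i,(x,y) in enumerate([(-63,-31.5),(0,-31.5),(63,-31.5),(-63,31.5),(0,31.5),(63,31.5)]):
        p=case(x,y); E=np.array(c["extrinsics"]); q=E[:3,:3]@[*p,.014]+E[:3,3]; print(n,i+1,np.round(p*1000,1),round(q[0]/q[2]*c["fx"]+c["cx"]),round(q[1]/q[2]*c["fy"]+c["cy"]))
A=cv2.resize(a["pixels"][155:305,240:460,::-1],(600,409)); cv2.imwrite("pics/t2.png",A)
B=cv2.resize(b["pixels"][120:280,110:330,::-1],(800,582),interpolation=cv2.INTER_CUBIC); cv2.imwrite("pics/s2.png",B)
E
```

```text
top [172.2 250.9   6.8 126. ] [461.5 349.6  16. ]
top [193.2 234.7   4.2  46.5] [509.4 292.6  16. ]
top [215.1 216.4   6.7 122. ] [564.  232.8  16. ]
top [171.6 211.9   6.7 122.5] [573.7 358.   16. ]
scene [359.  287.9  29.3 220.5] [653.1 297.9  16. ]
scene [397.5 272.3   8.6 202. ] [576.5 358.2  16. ]
scene [348.4 245.5   8.2 187. ] [566.7 233.1  16. ]
scene [381.1 239.5   5.2  66. ] [514.6 293.6  16. ]
scene [411.3 233.3   8.2 182. ] [464.2 349.6  16. ]
top 1 [532.1 -38.9] 309 230
top 2 [594.4 -48.7] 313 209
top 3 [656.6 -58.6] 317 188
top 4 [542.   23.4] 288 226
top 5 [604.2  13.5] 292 205
top 6 [666.5   3.7] 295 184
scene 1 [532.1 -38.9] 256 191
scene 2 [594.4 -48.7] 240 207
scene 3 [656.6 -58.6] 223 223
scene 4 [542.   23.4] 276 203
scene 5 [604.2  13.5] 259 220
scene 6 [666.5   3.7] 242 237
```

View pics/s2.png

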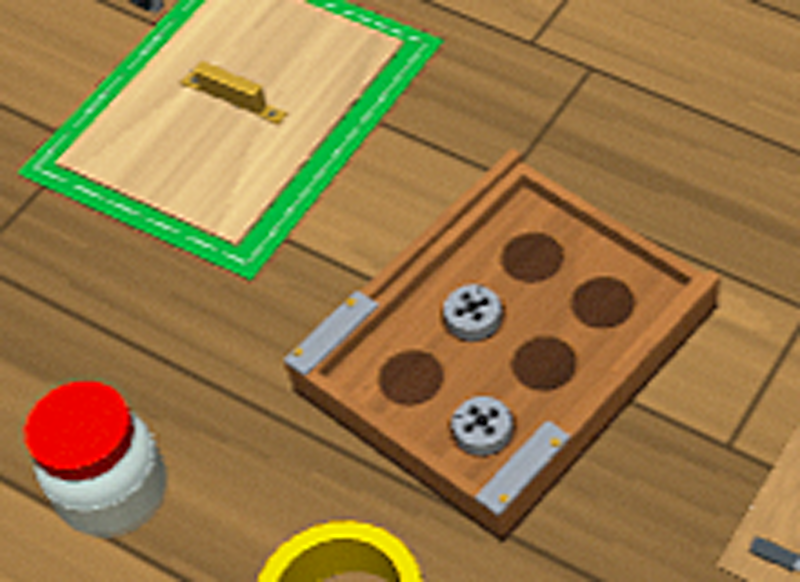

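View pics/t2.png

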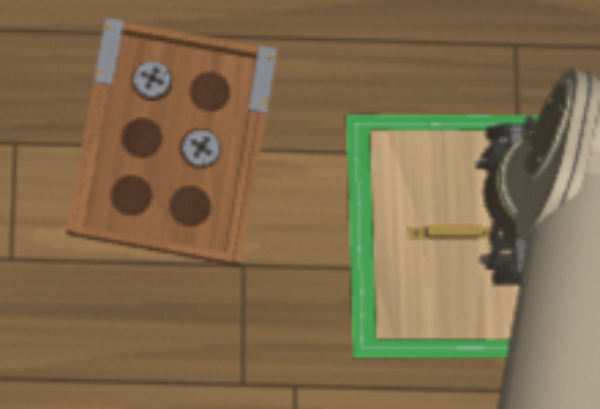

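The lid lies flat on the mat. Pockets 2 and 6 are filled, 1, 3, 4 and 5 are empty, and the case pose matches the projections. Next is die A at about (463,349).

```bash
python3 -m creep '[[[25,-1,0],-0.02],[[60,-3,0],-0.06],[[100,-5,0],-0.1],[[140,-7,0],-0.14],[[180,-9,0],-0.18]]' 0.75 >/dev/null; python3 plan.py 463 349.5 150 36
```

```text
t 8.55 pos [ 497.2 -132.6  202.1] yaw 11.6 tilt -1.0 | shift [479.1  63.6  52.7] twist -0.426 len 486 w 0.749 gf 0.0 F [1.  1.4 0.1] j7 0.24
```

```bash
python3 -m creep '[[[38,4,0],-0.04],[[76,8,0],-0.08],[[114,12,0],-0.12],[[152,16,0],-0.16],[[190,20,0],-0.2]]' >/dev/null; python3 plan.py 463 349.5 150 36
```

```text
t 8.97 pos [478.8  57.3 202.5] yaw 23.1 tilt -1.0 | shift [275.  100.1  52.5] twist -0.226 len 297 w 0.751 gf 0.0 F [ 1.2 -0.2 -0.3] j7 0.07
```

```bash
python3 -m creep '[[[34,12,4],-0.04],[[69,25,8],-0.08],[[103,37,12],-0.13],[[138,50,16],-0.18],[[172,63,20],-0.226]]' >/dev/null; python3 plan.py 463 349.5 150 36
```

```text
t 9.38 pos [469.9 240.1 182.2] yaw 36.1 tilt -1.0 | shift [92.5 58.9 32.1] twist 0.001 len 114 w 0.753 gf 0.0 F [ 0.6 -0.1 -0.5] j7 -0.18
```

```bash
python3 look.py|grep -v scene.*29 ; python3 plan.py 463 349.5 150 36
```

```text
top [183.3 251.   45.7 347. ] [461.9 318.3  16. ]
top [207.2 218.1  41.6 487.5] [558.5 255.2  16. ]
scene [397.5 272.3   8.6 202. ] [576.5 358.2  16. ]
scene [348.3 245.5   8.1 184. ] [566.7 233.   16. ]
scene [411.3 233.3   8.2 182. ] [464.2 349.6  16. ]
scene [387.  196.5  12.9 219.5] [391.1 259.2  16. ]
t 9.48 pos [468.  244.8 182.2] yaw 36.5 tilt -1.0 | shift [86.9 58.3 32.5] twist 0.009 len 110 w 0.751 gf 0.0 F [-0.2 -0.1  0.4] j7 -0.18
```

Nothing has moved. I'll close in on die A.

```bash
python3 -m creep '[[[28,19,8],0],[[56,38,16],0],[[80,54,24],0],[[88,58,32],0],[[88,58,32],0]]' >/dev/null;python3 -m creep '[[[0,0,0],0],[[0,0,0],0]]' >/dev/null;  python3 plan.py 463 349.5 80 36
```

```text
t 10.07 pos [466.8 342.4 151.4] yaw 35.8 tilt -1.0 | shift [ 8.   1.2 71.4] twist -0.003 len 72 w 0.754 gf 0.0 F [ 0.1 -0.9 -0. ] j7 -0.4
```

```bash
python3 -m creep '[[[4,0,18],0],[[8,1,38],0],[[8,1,56],0],[[8,1,66],0],[[8,1,71],0]]' >/dev/null;python3 -m creep '[[[0,0,0],0],[[0,0,0],0]]' >/dev/null;  python3 plan.py 463 349.5 80 36
```

```text
t 10.65 pos [463.  350.8  81.6] yaw 35.9 tilt -1.0 | shift [-1.1 -0.8  1.6] twist -0.002 len 2 w 0.751 gf 0.0 F [-0.6  0.1  0.6] j7 -0.47
```

```bash
python3 -m creep '[[[-1,-1,1],0],[[-1,-1,1],0],[[-1,-1,1],0],[[-1,-1,1],0],[[-1,-1,1],0]]' 0 70;python3 -m creep '[[[0,0,0],0],[[0,0,0],0],[[0,0,-10],0],[[0,0,-25],0],[[0,0,-50],0]]';  python3 plan.py 542 23.4 150 36
```

```text
clock: 11.07
position: [0.4627, 0.3497, 0.0812]
ee_rot: [0.455, 0.891, 0.0, 0.001]
ft_force: [-1.6, -3.5, 9.2]
grip_width: 0.403
grasp_force: 68.7
clock: 11.48
position: [0.4615, 0.3491, 0.1299]
ee_rot: [0.454, 0.891, -0.001, -0.001]
ft_force: [-0.2, -0.2, 0.4]
grip_width: 0.401
grasp_force: 69.8
t 11.48 pos [461.5 349.1 129.9] yaw 35.9 tilt -1.0 | shift [-311.  -126.   -19.8] twist -0.001 len 336 w 0.401 gf 69.8 F [-0.2 -0.2  0.4] j7 -0.43
```

```bash
python3 -m creep '[[[-25,-10,-4],0],[[-60,-24,-9],0],[[-97,-39,-14],0],[[-135,-55,-18],0],[[-172,-70,-20],0]]' >/dev/null; python3 -m creep '[[[-38,-15,0],0],[[-75,-30,0],0],[[-105,-43,0],0],[[-128,-52,0],0],[[-138,-56,0],0]]' >/dev/null;python3 -m creep '[[[0,0,0],0],[[0,0,0],0]]' >/dev/null; python3 plan.py 542 23.4 89 36
```

```text
t 12.48 pos [542.1  25.6 150.7] yaw 35.9 tilt -1.0 | shift [-1.8 -1.4 61.7] twist -0.001 len 62 w 0.4 gf 69.9 F [ 0.2 -0.  -1.1] j7 0.23
```

```bash
python3 -m creep '[[[-1,-1,12],0],[[-1,-1,26],0],[[-1,-1,40],0],[[-1,-1,50],0],[[-1,-1,54],0]]' >/dev/null;python3 -m creep '[[[0,0,0],0],[[0,0,0],0]]' >/dev/null; python3 plan.py 542 23.4 89 36
```

```text
t 13.07 pos [541.8  23.8  95.7] yaw 36.0 tilt -1.0 | shift [-0.4 -0.   6.7] twist -0.001 len 7 w 0.403 gf 69.9 F [-0.3  0.3 -0.5] j7 0.18
```

```bash
python3 -m creep '[[[0,0,3],0],[[0,0,5],0],[[0,0,7],0],[[0,0,7],0],[[0,0,7],0]]'; python3 plan.py 542 23.4 87 36
```

```text
clock: 13.48
position: [0.5419, 0.0233, 0.089]
ee_rot: [0.455, 0.891, -0.0, 0.0]
ft_force: [0.7, -0.1, 0.5]
grip_width: 0.404
grasp_force: 69.9
t 13.48 pos [541.9  23.3  89. ] yaw 35.9 tilt -1.0 | shift [-0.   0.2  2. ] twist -0.001 len 2 w 0.404 gf 69.9 F [ 0.7 -0.1  0.5] j7 0.17
```

```bash
python3 -m creep '[[[0,0,1],0],[[0,0,2],0],[[0,0,2],0]]'; python3 -m creep '[[[0,0,0],0],[[0,0,0],0],[[0,0,0],0],[[0,0,-4],0],[[0,0,-20],0]]' 0.58; python3 -m creep '[[[0,0,-25],0],[[0,0,-50],0],[[10,5,-55],0],[[35,15,-55],0],[[65,27,-55],0]]' >/dev/null; python3 plan.py 565 233 150 36
```

```text
clock: 13.73
position: [0.542, 0.0234, 0.0873]
ee_rot: [0.455, 0.891, -0.0, 0.0]
ft_force: [-2.2, -1.4, 3.3]
grip_width: 0.398
grasp_force: 70.7
clock: 14.15
position: [0.5406, 0.0232, 0.1054]
ee_rot: [0.455, 0.891, -0.001, -0.002]
ft_force: [-0.4, 0.1, -0.2]
grip_width: 0.579
grasp_force: 0.0
t 14.57 pos [526.1  90.9 162.5] yaw 35.7 tilt -1.0 | shift [ 92.8 114.5  12.4] twist -0.006 len 148 w 0.579 gf 0.0 F [ 0.3  0.8 -0.3] j7 0.11
```

```bash
python3 look.py;  python3 - <<'E'
from h import *
a=camera("scene"); B=cv2.resize(a["pixels"][130:310,170:450,::-1],(800,514),interpolation=cv2.INTER_CUBIC); cv2.imwrite("pics/s3.png",B)
E
```

```text
top [193.2 234.8   4.2  47.5] [509.2 292.6  16. ]
top [215.2 216.4   6.7 123. ] [563.9 232.7  16. ]
top [171.5 211.9   6.7 124. ] [573.6 358.1  16. ]
scene [359.  287.9  29.3 220.5] [653.1 297.9  16. ]
scene [397.5 272.4   8.7 202.5] [576.6 358.2  16. ]
scene [348.3 245.5   8.1 184. ] [566.7 233.   16. ]
scene [381.1 239.5   5.2  66. ] [514.6 293.6  16. ]
```

View pics/s3.png

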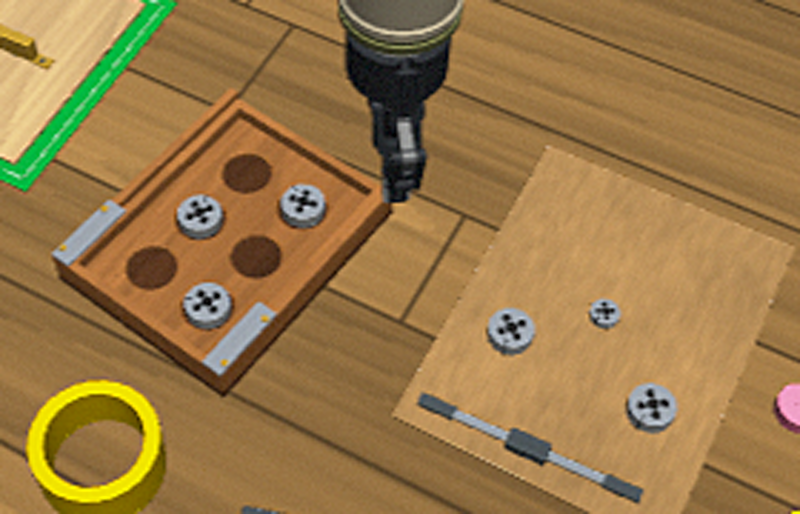

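The die sits in pocket 4, at crop (303,205). Dies B and C have not moved. Next is B at about (565,233), bound for pocket 5.

```bash
python3 plan.py 565 233 150 36; python3 -m creep '[[[20,25,3],0],[[45,56,6],0],[[70,86,9],0],[[88,108,12],0],[[91,113,12],0]]' 0.75 >/dev/null;python3 -m creep '[[[0,0,0],0],[[0,0,0],0]]' >/dev/null;  python3 plan.py 565 233 80 36
```

```text
t 14.72 pos [524.7  94.9 162.2] yaw 36.2 tilt -1.0 | shift [ 87.6 114.1  12.3] twist 0.004 len 144 w 0.58 gf 0.0 F [ 0.9 -0.3 -0.3] j7 0.11
t 15.3 pos [563.8 231.  149.4] yaw 35.9 tilt -1.0 | shift [ 1.   2.2 69.4] twist -0.002 len 69 w 0.75 gf 0.0 F [-0.3  0.6 -0.1] j7 -0.15
```

```bash
python3 -m creep '[[[0,1,18],0],[[0,2,38],0],[[0,2,56],0],[[0,2,64],0],[[0,2,68],0]]' >/dev/null;python3 -m creep '[[[0,0,0],0],[[0,0,0],0]]' >/dev/null;  python3 plan.py 565 233 80 36
```

```text
t 15.88 pos [565.8 232.6  82.8] yaw 35.9 tilt -1.0 | shift [ 0.8 -0.4  2.8] twist -0.002 len 3 w 0.747 gf 0.0 F [ 0.6 -0.1 -0.4] j7 -0.2
```

```bash
python3 -m creep '[[[0,0,2],0],[[0,0,2],0],[[0,0,2],0],[[0,0,2],0],[[0,0,2],0]]' 0 70;python3 -m creep '[[[0,0,0],0],[[0,0,0],0],[[0,0,-10],0],[[0,0,-30],0],[[0,0,-65],0]]';  python3 plan.py 604.2 13.5 150 36
```

```text
clock: 16.3
position: [0.5657, 0.2331, 0.0811]
ee_rot: [0.455, 0.891, 0.0, 0.001]
ft_force: [-1.4, -2.3, 6.4]
grip_width: 0.404
grasp_force: 69.0
clock: 16.72
position: [0.5638, 0.2322, 0.1433]
ee_rot: [0.454, 0.891, -0.002, -0.002]
ft_force: [1.3, -0.3, -0.3]
grip_width: 0.401
grasp_force: 69.9
t 16.72 pos [563.8 232.2 143.3] yaw 35.9 tilt -1.0 | shift [-200.7  -95.7   -6.5] twist -0.001 len 222 w 0.401 gf 69.9 F [ 1.3 -0.3 -0.3] j7 -0.16
```

```bash
python3 -m creep '[[[-25,-12,0],0],[[-60,-28,0],0],[[-95,-45,0],0],[[-130,-62,0],0],[[-160,-76,0],0]]' >/dev/null; python3 -m creep '[[[-22,-11,0],0],[[-36,-18,0],0],[[-40,-20,0],0],[[-40,-20,0],0],[[-40,-20,0],0]]' >/dev/null; python3 plan.py 604.2 13.5 95 36
```

```text
t 17.55 pos [604.7  16.2 145.4] yaw 36.0 tilt -1.0 | shift [-1.9 -2.  50.3] twist -0.0 len 50 w 0.405 gf 69.9 F [ 0.3  0.5 -1.4] j7 0.22
```

```bash
python3 -m creep '[[[-1,-1,12],0],[[-1,-1,26],0],[[-1,-1,40],0],[[-1,-1,46],0],[[-1,-1,50],0]]' >/dev/null;python3 -m creep '[[[0,0,0],0],[[0,0,0],0]]' >/dev/null; python3 plan.py 604.2 13.5 87 36
```

```text
t 18.13 pos [604.7  13.6  94.8] yaw 35.9 tilt -1.0 | shift [ 0.2 -0.5  7.8] twist -0.001 len 8 w 0.405 gf 69.9 F [-0.4  0.4 -1.1] j7 0.19
```

```bash
python3 -m creep '[[[0,0,3],0],[[0,0,5],0],[[0,0,6],0],[[0,0,7],0],[[0,0,8],0]]'; python3 plan.py 604.2 13.5 87 36
```

```text
clock: 18.55
position: [0.6048, 0.0133, 0.0871]
ee_rot: [0.455, 0.891, 0.0, 0.0]
ft_force: [-5.3, -0.8, 11.9]
grip_width: 0.396
grasp_force: 71.0
t 18.55 pos [604.8  13.3  87.1] yaw 35.9 tilt -1.0 | shift [ 0.5 -0.3  0.1] twist -0.001 len 1 w 0.396 gf 71.0 F [-5.3 -0.8 11.9] j7 0.19
```

```bash
python3 -m creep '[[[0,0,0],0],[[0,0,0],0],[[0,0,0],0],[[0,0,-4],0],[[0,0,-20],0]]' 0.58; python3 -m creep '[[[0,0,-25],0],[[0,0,-50],0],[[20,10,-55],0],[[50,25,-55],0],[[85,44,-55],0]]' >/dev/null; python3 look.py; python3 plan.py 575 358 150 36;  python3 - <<'E'
from h import *
a=camera("scene"); B=cv2.resize(a["pixels"][130:310,170:450,::-1],(800,514),interpolation=cv2.INTER_CUBIC); cv2.imwrite("pics/s4.png",B)
E
```

```text
clock: 18.97
position: [0.6034, 0.0131, 0.1052]
ee_rot: [0.455, 0.891, -0.001, -0.002]
ft_force: [0.2, -0.4, 0.2]
grip_width: 0.581
grasp_force: 0.0
top [193.2 234.7   4.2  46.5] [509.4 292.6  16. ]
top [171.6 211.9   6.7 122.5] [573.7 358.   16. ]
scene [359.  287.9  29.3 220.5] [653.1 297.9  16. ]
scene [397.5 272.4   8.7 205. ] [576.6 358.3  16. ]
scene [381.1 239.5   5.2  66. ] [514.6 293.6  16. ]
t 19.48 pos [588.5 116.  163.3] yaw 36.5 tilt -1.0 | shift [202.7 132.9  14.2] twist 0.008 len 243 w 0.581 gf 0.0 F [0.6 0.1 1.2] j7 0.07
```

View pics/s4.png

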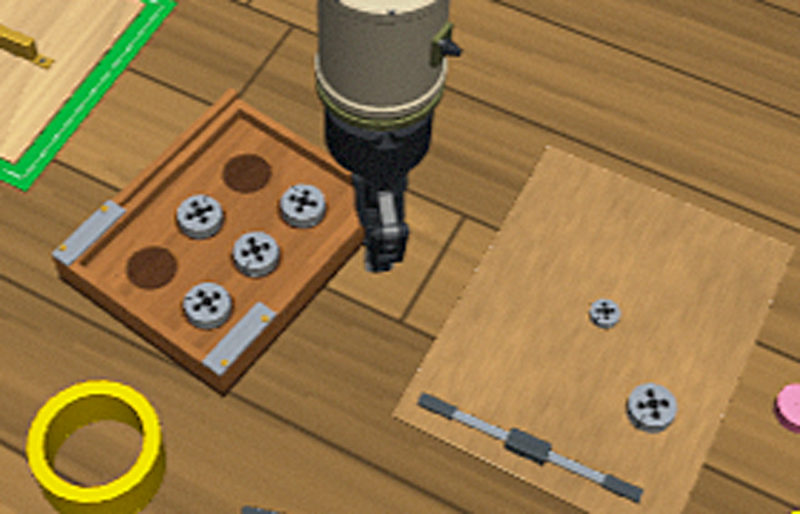

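The second die is seated in pocket 5, at crop (257,253). Now die C.

```bash
python3 -m creep '[[[30,20,2],0],[[64,42,4],0],[[98,64,6],0],[[132,86,8],0],[[165,108,10],0]]' 0.75 >/dev/null;python3 -m creep '[[[25,16,2],0],[[34,22,2],0],[[35,23,2],0],[[35,23,2],0],[[35,23,2],0]]' >/dev/null;  python3 plan.py 575 358 80 36
```

```text
t 20.37 pos [580.4 344.4 149.8] yaw 35.8 tilt -1.0 | shift [14.2  3.6 69.7] twist -0.004 len 71 w 0.749 gf 0.0 F [-0.4  0.2 -0.3] j7 -0.3
```

```bash
python3 -m creep '[[[8,2,10],0],[[14,4,30],0],[[14,4,46],0],[[14,4,50],0],[[14,4,50],0]]' >/dev/null;python3 -m creep '[[[0,0,0],0],[[0,0,0],0]]' >/dev/null;  python3 plan.py 575 358 80 36
```

```text
t 20.95 pos [574.8 360.3 100.8] yaw 35.9 tilt -1.0 | shift [-2.  -1.2 20.8] twist -0.002 len 21 w 0.753 gf 0.0 F [-0.  -0.4  0.7] j7 -0.34
```

```bash
python3 -m creep '[[[-2,-1,7],0],[[-2,-1,14],0],[[-2,-1,20],0],[[-2,-1,20],0],[[-2,-1,20],0]]' >/dev/null;  python3 plan.py 575 358 80 36
```

```text
t 21.37 pos [574.3 358.1  79.2] yaw 35.9 tilt -1.0 | shift [-0.5  0.5 -0.8] twist -0.001 len 1 w 0.754 gf 0.0 F [0.2 0.3 0.1] j7 -0.35
```

```bash
python3 -m creep '[[[0,0,-2],0],[[0,0,-2],0],[[0,0,-2],0],[[0,0,-2],0],[[0,0,-2],0]]' 0 70;python3 -m creep '[[[0,0,0],0],[[0,0,0],0],[[0,0,-10],0],[[0,0,-30],0],[[0,0,-65],0]]';  python3 plan.py 532.1 -38.9 150 36
```

```text
clock: 21.78
position: [0.5748, 0.3587, 0.0832]
ee_rot: [0.455, 0.891, 0.001, 0.0]
ft_force: [-0.9, -1.4, 6.6]
grip_width: 0.395
grasp_force: 68.9
clock: 22.2
position: [0.5733, 0.3571, 0.1448]
ee_rot: [0.454, 0.891, -0.002, -0.001]
ft_force: [0.4, -0.3, -0.3]
grip_width: 0.394
grasp_force: 69.8
t 22.2 pos [573.3 357.1 144.8] yaw 35.9 tilt -1.0 | shift [-296.4 -265.8   -3.8] twist -0.001 len 398 w 0.394 gf 69.8 F [ 0.4 -0.3 -0.3] j7 -0.32
```

```bash
python3 -m creep '[[[-20,-18,0],0],[[-45,-40,0],0],[[-72,-65,0],0],[[-100,-90,0],0],[[-128,-115,0],0]]' >/dev/null; python3 -m creep '[[[-28,-25,0],0],[[-56,-50,0],0],[[-84,-75,0],0],[[-108,-97,0],0],[[-128,-115,0],0]]' >/dev/null; python3 -m creep '[[[-15,-13,0],0],[[-15,-13,0],0],[[-15,-13,0],0],[[-15,-13,0],0]]' >/dev/null; python3 plan.py 532.1 -38.9 97 36
```

```text
t 23.37 pos [536.9  -2.8 147.5] yaw 36.0 tilt -1.0 | shift [-26.4 -25.1  50.4] twist -0.001 len 62 w 0.391 gf 69.9 F [0.  0.8 0.2] j7 0.28
```

```bash
python3 -m creep '[[[-14,-14,0],0],[[-24,-23,0],0],[[-26,-25,0],0],[[-26,-25,0],0],[[-26,-25,0],0]]' >/dev/null; python3 plan.py 532.1 -38.9 97 36
```

```text
t 23.78 pos [531.9 -37.9 147.1] yaw 36.0 tilt -1.0 | shift [-0.9 -0.5 50.1] twist 0.0 len 50 w 0.399 gf 69.9 F [-0.4  0.3 -0.5] j7 0.35
```

```bash
python3 -m creep '[[[0,0,12],0],[[0,0,26],0],[[0,0,40],0],[[0,0,46],0],[[0,0,50],0]]' >/dev/null;python3 -m creep '[[[0,0,0],0],[[0,0,0],0]]' >/dev/null; python3 plan.py 532.1 -38.9 89 36
```

```text
t 24.37 pos [531.9 -39.3  96.8] yaw 35.9 tilt -1.0 | shift [0.1 0.4 7.8] twist -0.001 len 8 w 0.4 gf 69.9 F [ 0.4  0.5 -0.6] j7 0.3
```

```bash
python3 -m creep '[[[0,0,3],0],[[0,0,5],0],[[0,0,6],0],[[0,0,7],0],[[0,0,8],0]]'; python3 plan.py 532.1 -38.9 89 36
```

```text
clock: 24.78
position: [0.5319, -0.0395, 0.0891]
ee_rot: [0.455, 0.891, -0.0, 0.0]
ft_force: [-6.4, 0.2, 17.1]
grip_width: 0.393
grasp_force: 71.6
t 24.78 pos [531.9 -39.5  89.1] yaw 35.9 tilt -1.0 | shift [0.4 0.5 0.1] twist -0.001 len 1 w 0.393 gf 71.6 F [-6.4  0.2 17.1] j7 0.29
```

```bash
python3 -m creep '[[[0,0,0],0],[[0,0,0],0],[[0,0,0],0],[[0,0,-4],0],[[0,0,-20],0]]' 0.58; python3 -m creep '[[[0,0,-25],0],[[0,0,-50],0],[[-20,-15,-75],0],[[-50,-36,-90],0],[[-85,-60,-90],0]]' >/dev/null; python3 -m creep '[[[-30,-22,0],0],[[-60,-44,0],0],[[-80,-58,0],0],[[-85,-62,0],0]]' >/dev/null; python3 plan.py 511.3 -314.3 120 1.3;  python3 - <<'E'
from h import *
a=camera("scene"); c=camera("top")
B=cv2.resize(a["pixels"][150:270,180:320,::-1],(700,600),interpolation=cv2.INTER_CUBIC); cv2.imwrite("pics/s5.png",B)
for c,n,bx in((a,"scene",(200,170,300,262)),(c,"top",(280,165,330,250))):
    for d in dies(c,bx): 
        if 80<d[3]<260:
            p=ray(c,d[0],d[1],.022)[:2]; print(n,np.round(d,1),"case",np.round(Rc.T@(p-C0)*1000,1))
E
```

```text
clock: 25.2
position: [0.5306, -0.0396, 0.1075]
ee_rot: [0.455, 0.891, -0.0, -0.002]
ft_force: [-0.0, 0.4, 0.1]
grip_width: 0.58
grasp_force: 0.0
t 25.95 pos [ 531.6 -253.7  198.9] yaw 35.5 tilt -1.0 | shift [-37.4 -51.7  79. ] twist 0.598 len 102 w 0.579 gf 0.0 F [-0.7 -0.2 -0.5] j7 0.75
scene [259.2 218.7   8.1 179. ] case [ 1.9 33. ]
scene [205.3 206.8   9.2  95.5] case [ 56.6 -94.4]
scene [239.7 205.6   7.9 172.5] case [  1.9 -29.8]
scene [275.6 202.1   7.9 164.5] case [-60.8  33.6]
scene [255.9 189.2   7.7 162. ] case [-61.4 -30.7]
top [309.5 230.3   7.  137. ] case [-64.9 -31.4]
top [287.2 226.3   7.8 147. ] case [-65.2  33.3]
top [313.3 208.9   7.  131.5] case [ -1.6 -31.4]
top [291.7 205.    7.  133. ] case [-1.9 31.6]
top [295.4 183.9   6.8 129. ] case [61.5 32. ]
```

View pics/s5.png

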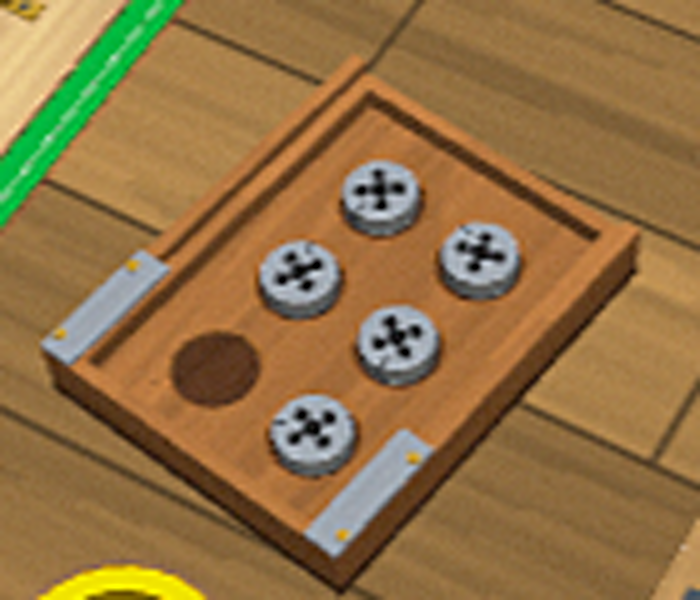

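All five dies lie flat in pockets 1, 2, 4, 5 and 6, within about 2 mm of centre. Now I'll fetch the lid.

```bash
python3 -m creep '[[[-8,-10,10],0.12],[[-16,-21,20],0.24],[[-25,-34,30],0.36],[[-33,-46,40],0.48],[[-37,-52,45],0.598]]' 1 >/dev/null;python3 -m creep '[[[0,0,0],0],[[0,0,0],0],[[0,0,0],0]]' >/dev/null; python3 plan.py 511.4 -314.3 85.5 1.3
```

```text
t 26.72 pos [ 513.4 -306.4  154.7] yaw 2.0 tilt -1.0 | shift [-7.8 -2.3 69.2] twist 0.013 len 70 w 1.005 gf 0.0 F [ 0.6 -0.3  0.2] j7 0.28
```

```bash
python3 -m creep '[[[-4,-1,15],0.013],[[-8,-2,30],0.013],[[-8,-2,46],0.013],[[-8,-2,58],0.013],[[-8,-2,64],0.013]]' >/dev/null;python3 -m creep '[[[0,0,2],0],[[0,0,4],0],[[0,0,4],0],[[0,0,4],0]]' >/dev/null; python3 plan.py 511.4 -314.3 85.5 1.3
```

```text
t 27.47 pos [ 511.  -316.5   86.6] yaw 0.9 tilt -1.0 | shift [2.2 0.5 1.1] twist -0.006 len 2 w 1.001 gf 0.0 F [ 0.5 -0.1  0.7] j7 0.24
```

```bash
python3 -m creep '[[[2,0,1],-0.006],[[2,0,1],-0.006],[[2,0,1],-0.006],[[2,0,1],-0.006],[[2,0,1],-0.006]]' 0 80 >/dev/null;python3 -m creep '[[[0,0,0],0],[[0,0,0],0],[[0,0,0],0],[[0,0,0],0],[[0,0,0],0]]';  python3 plan.py 511.4 -314.3 85.5 1.3; python3 -m creep '[[[0,0,-6],0],[[0,0,-16],0],[[0,0,-34],0],[[0,0,-52],0],[[0,0,-60],0]]';python3 plan.py 511.4 -314.3 85.5 1.3
```

```text
clock: 28.3
position: [0.5107, -0.3146, 0.0853]
ee_rot: [0.699, 0.715, 0.0, 0.0]
ft_force: [-0.7, 0.4, 6.1]
grip_width: 0.12
grasp_force: 80.1
t 28.3 pos [ 510.7 -314.6   85.3] yaw 1.3 tilt -1.0 | shift [ 0.3  0.7 -0.2] twist -0.001 len 1 w 0.12 gf 80.1 F [-0.7  0.4  6.1] j7 0.24
clock: 28.72
position: [0.5113, -0.3147, 0.1476]
ee_rot: [0.699, 0.715, 0.0, 0.001]
ft_force: [0.3, -0.3, -1.2]
grip_width: 0.122
grasp_force: 79.2
t 28.72 pos [ 511.3 -314.7  147.6] yaw 1.3 tilt -1.0 | shift [ 0.5 -0.  62.1] twist -0.001 len 62 w 0.122 gf 79.2 F [ 0.3 -0.3 -1.2] j7 0.28
```

```bash
python3 -m creep '[[[20,0,-2],0.02],[[50,1,-5],0.06],[[85,1,-9],0.1],[[120,2,-13],0.14],[[155,2,-16],0.182]]' >/dev/null; python3 plan.py 523 -6.5 160 -9.1
```

```text
t 29.13 pos [ 508.8 -158.   161.3] yaw -9.3 tilt -1.0 | shift [151.8 -10.5   1.3] twist -0.004 len 152 w 0.118 gf 79.3 F [ 0.2 -0.1 -1.3] j7 -0.13
```

```bash
python3 -m creep '[[[35,-3,0],-0.004],[[70,-5,0],-0.004],[[105,-7,0],-0.004],[[135,-9,0],-0.004],[[150,-10,0],-0.004]]' >/dev/null; python3 -m creep '[[[0,0,0],0],[[0,0,0],0],[[0,0,0],0]]' >/dev/null; python3 plan.py 523 -6.5 116 -9.1
```

```text
t 29.8 pos [523.  -10.8 160.8] yaw -9.0 tilt -1.0 | shift [ 4.3 -0.6 44.8] twist 0.002 len 45 w 0.12 gf 79.3 F [ 1.  -0.6 -2.1] j7 -0.42
```

```bash
python3 -m creep '[[[3,0,6],0.002],[[4,0,16],0.002],[[4,0,24],0.002],[[4,0,28],0.002],[[4,0,28],0.002]]' >/dev/null; python3 -m creep '[[[0,0,0],0],[[0,0,0],0],[[0,0,0],0]]' >/dev/null; python3 plan.py 523 -6.5 111 -9.1
```

```text
t 30.47 pos [524.   -5.8 133.2] yaw -9.1 tilt -1.0 | shift [-0.8 -0.9 22.2] twist 0.001 len 22 w 0.115 gf 79.3 F [ 0.2 -0.4 -2.1] j7 -0.46
```

```bash
python3 -m creep '[[[-1,-1,7],0],[[-1,-1,13],0],[[-1,-1,17],0],[[-1,-1,19],0],[[-1,-1,19],0]]'; python3 -m creep '[[[0,0,1],0],[[0,0,2],0],[[0,0,2],0]]'; python3 plan.py 523 -6.5 110.4 -9.1
```

```text
clock: 30.88
position: [0.5222, -0.0067, 0.1131]
ee_rot: [0.761, 0.649, -0.0, -0.0]
ft_force: [0.0, -1.4, -1.7]
grip_width: 0.117
grasp_force: 79.3
clock: 31.13
position: [0.5226, -0.0066, 0.1119]
ee_rot: [0.761, 0.649, 0.0, 0.0]
ft_force: [0.0, 0.4, -2.1]
grip_width: 0.125
grasp_force: 79.3
t 31.13 pos [522.6  -6.6 111.9] yaw -9.1 tilt -1.0 | shift [0.2 0.3 1.5] twist 0.001 len 2 w 0.125 gf 79.3 F [ 0.   0.4 -2.1] j7 -0.48
```

```bash
python3 -m creep '[[[0,3,1],0],[[0,8,1],0],[[0,14,1],0],[[0,20,1],0],[[0,25,1],0]]'; python3 -m creep '[[[0,6,0],0],[[0,12,0],0],[[0,18,0],0],[[0,23,0],0],[[0,25,0],0]]'; python3 plan.py 595.1 -17.7 110.4 -9.1
```

```text
clock: 31.55
position: [0.5483, -0.0108, 0.111]
ee_rot: [0.761, 0.649, 0.0, 0.0]
ft_force: [0.3, -0.3, -1.1]
grip_width: 0.121
grasp_force: 79.3
clock: 31.97
position: [0.5728, -0.0147, 0.1109]
ee_rot: [0.761, 0.649, 0.0, 0.0]
ft_force: [0.2, 0.3, -1.3]
grip_width: 0.116
grasp_force: 79.3
t 31.97 pos [572.8 -14.7 110.9] yaw -9.1 tilt -1.0 | shift [ 0.5 22.5  0.5] twist 0.001 len 22 w 0.116 gf 79.3 F [ 0.2  0.3 -1.3] j7 -0.48
```

Sliding in freely. I'll go on until it touches the back wall.

```bash
python3 -m creep '[[[0,6,0],0],[[0,11,0],0],[[0,16,0],0],[[0,20,0],0],[[0,20,0],0]]'; python3 -m creep '[[[0,1,0],0],[[0,2,0],0],[[0,3,0],0],[[0,3,0],0]]'; python3 plan.py 595.1 -17.7 110.4 -9.1
```

```text
clock: 32.38
position: [0.5925, -0.0179, 0.111]
ee_rot: [0.761, 0.649, 0.0, 0.0]
ft_force: [0.0, 0.1, -2.1]
grip_width: 0.12
grasp_force: 79.3
clock: 32.72
position: [0.5948, -0.0182, 0.1109]
ee_rot: [0.761, 0.649, 0.0, 0.0]
ft_force: [0.2, -0.5, -1.9]
grip_width: 0.121
grasp_force: 79.3
t 32.72 pos [594.8 -18.2 110.9] yaw -9.1 tilt -1.0 | shift [0.5 0.3 0.5] twist 0.001 len 1 w 0.121 gf 79.3 F [ 0.2 -0.5 -1.9] j7 -0.48
```

```bash
python3 -m creep '[[[0,1,0],0],[[0,2,0],0],[[0,2,0],0]]'; python3 -m creep '[[[0,1,0],0],[[0,2,0],0],[[0,2,0],0]]'; python3 plan.py 595.1 -17.7 110.4 -9.1
```

```text
clock: 32.97
position: [0.5955, -0.0184, 0.1105]
ee_rot: [0.761, 0.649, -0.001, -0.001]
ft_force: [-7.1, 0.1, 1.6]
grip_width: 0.117
grasp_force: 79.9
clock: 33.22
position: [0.5958, -0.0184, 0.1105]
ee_rot: [0.76, 0.649, -0.003, -0.002]
ft_force: [-17.9, 0.5, 11.8]
grip_width: 0.122
grasp_force: 81.3
t 33.22 pos [595.8 -18.4 110.5] yaw -9.0 tilt -1.0 | shift [ 0.6 -0.8  0.1] twist 0.001 len 1 w 0.122 gf 81.3 F [-17.9   0.5  11.8] j7 -0.48
```

Touching the back wall, so it's home. I'll relax, let go and rise.

```bash
python3 -m creep '[[[0,-1.5,0],0],[[0,-3,0],0],[[0,-3,0],0]]'; python3 -m creep '[[[0,0,0],0],[[0,0,0],0],[[0,0,0],0],[[0,0,0],0],[[0,0,0],0]]' 1; python3 -m creep '[[[0,0,-15],0],[[0,0,-40],0],[[0,0,-75],0],[[0,0,-110],0],[[0,0,-140],0]]'>/dev/null;  python3 -m creep '[[[-35,0,-20],0],[[-70,0,-30],0],[[-105,0,-30],0],[[-140,0,-30],0],[[-170,0,-30],0]]'>/dev/null; python3 -m creep '[[[-30,0,0],0],[[-40,0,0],0],[[-40,0,0],0]]'>/dev/null; python3 - <<'E'
from h import *
a=camera("scene");B=cv2.resize(a["pixels"][130:310,170:450,::-1],(800,514),interpolation=cv2.INTER_CUBIC); cv2.imwrite("pics/s6.png",B)
for n in("top","scene"):
    c=camera(n);W=pts(c); near=np.linalg.norm(W[...,:2]-[.595,-.017],axis=-1)<.05
    m=near&(W[...,2]>.05)&(W[...,2]<.07); p=W[m]; r=rect(p[:,:2]); print(n,len(p),r,"lid in case",np.round(Rc.T@(np.array(r[0])/1000-C0)*1000,1))
    g=Rc.T@np.moveaxis(W[...,:2]-C0,-1,0).reshape(2,-1); k=(abs(g[0]+4)<100)&(abs(g[1])<70)&(abs(g[0]+4)>15); q=np.c_[g.T[k]/1,np.ones(k.sum())]; print("plane",np.linalg.lstsq(q,W[...,2].ravel()[k],rcond=None)[0])
E
python3 plan.py 595 -17 110 -9
```

```text
clock: 33.47
position: [0.5953, -0.0184, 0.1108]
ee_rot: [0.761, 0.649, -0.0, -0.0]
ft_force: [-3.3, 0.4, -1.4]
grip_width: 0.123
grasp_force: 79.5
clock: 33.88
position: [0.5959, -0.0182, 0.1111]
ee_rot: [0.761, 0.649, 0.0, 0.0]
ft_force: [-0.7, -0.7, -0.3]
grip_width: 0.82
grasp_force: 0.0
top 91 [array([594.8, -17.3]), array([55. , 13.5]), np.float64(81.8)] lid in case [-4.5 -0.4]
plane [0. 0. 0.]
scene 136 [array([596.6, -19. ]), array([56.7, 13. ]), np.float64(80.2)] lid in case [-2.4 -1.8]
plane [0. 0. 0.]
t 35.12 pos [ 563.1 -223.7  281.6] yaw -8.9 tilt -1.0 | shift [209.   -0.7 171.8] twist 0.001 len 271 w 0.999 gf 0.0 F [-0.   0.1  0.2] j7 -0.02
```

View pics/s6.png

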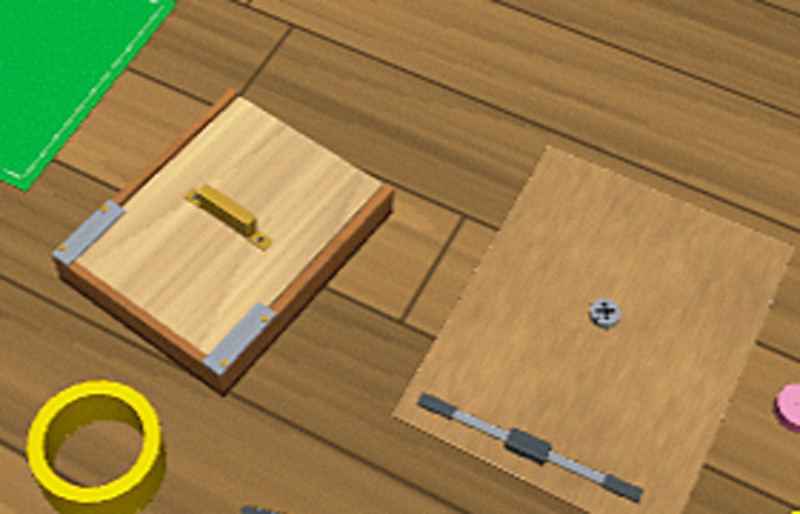

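The lid is shut under both rails, with the pull at crop (228,212) and about -3.5 mm in the case. The small die and the wrench have not moved.

```bash
python3 -m creep '[[[0,0,0],0],[[0,0,0],0],[[0,0,0],0]]'>/dev/null; python3 -c "
from workcell import manip
print(manip.hand_in())"
```

```text
the job is handed in; nothing more can be done
None
```

The job is handed in, with no verdict shown: in the final pictures the three loose dies are in pockets 1, 4 and 5, the lid is home under both rails, and the small die and tap wrench have not moved.

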